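# Fit the removable handle to the pan

### The job

The pan's removable handle is stowed in the oak block with only its metal end showing. Draw it out, lay it on the worktop and let go, so that you can take it again by its black grip; then slide it onto the pan's stub, fully home, until the red spring button pops up in the hole. Leave the lemon, salt shaker and teaspoon where they are.

Things in the scene. Friction and masses are not known exactly. Their poses are not given: they have to be found in the camera images.
- handle: Removable pan handle, loose straight bar 150 long, 26 wide, 29 tall, about 160 g. The front 62 mm is a bright metal tube, open at its front end (the mouth); the rest is a solid black grip. Origin: middle of length and width, on the underside; x points to the mouth (at x = +75), z up.
- handle_mouth (a point): Centre of the bore at the handle's mouth, 14 above the underside; axes as the handle's. Bore 18.5 wide, 20 tall, 62 deep; the upper lip of the mouth is flared.
- handle_hole (a point): Centre of the square 15 mm hole in the handle's top wall, on the outer face, 27.5 behind the mouth. It must stay on top.
- holder: Oak storage block, 110 long, 48 wide, 62 high, fixed. Origin on its underside; x points out of the slot's open face at x = +50. Slot 36 wide, 36 tall, floor 20 above the worktop, roofed, closed at the back. The handle lies loosely in it, mouth outwards, about 58 mm of metal end sticking out and 92 mm inside: draw it along the holder's +x.
- slot_mouth (a point): Middle of the slot floor at its open face (20 above the worktop).
- pan: Dark steel frying pan, 160 across, 55 high, fixed (does not slide). Origin: centre of its underside. Its steel stub points along its -x, 36 above the worktop; the handle is pushed along the pan's +x with its own x parallel to the pan's. Stub 16 wide, 18 tall, 55 long, the last 12 mm a cone (8 mm across at the tip).
- stub_root (a point): Root of the stub on its axis, 95 mm from the pan's centre, 36 above the worktop; the handle's mouth butts on the bracket here when home. Axes as the pan's. Two guard cheeks flank the stub, 4 thick, inner faces 37 apart, reaching 49 out from the root, 23 to 49 above the worktop: no room for fingers beside the first 49 mm of the seated handle.
- stub_tip (a point): Tip of the stub on its axis, 55 mm out from the root.
- button (a joint): Red round-topped spring button, 12 across, on top of the stub 27.5 from its root. 0 = fully up (also before the handle is on), up to 0.009 m as pushed down; 2 to 4 N. The tube's flared lip pushes it down as the handle slides on about 5 mm (a push of a few N, under 10); it springs up in the hole as the handle comes home against a firm stop.
- lemon: Yellow lemon, 71 x 53 x 51, bystander; origin on its underside.
- salt_shaker: Glass salt shaker with a grey top, 44 across, 90 high, bystander; origin: centre of its underside. Behind it a wall cupboard's front hangs at x = 0.62 m from 0.46 m up; to the right of y = -0.07 m a boiler box hangs from x = 0.42 m on, from 0.29 m up: keep the arm folded when swinging past it.
- teaspoon: Steel teaspoon, 130 long, lying flat, bystander; origin on its underside.
There are look-alikes about, which are no part of the job. What is shaped like the handle but purple is not meant.

How it is judged:
On the way, in this order (a step that is already met when the one before it is completed fails the run):
1. the handle lies flat on the worktop, clear of the oak block, hole on top, and has been let go (height (world z) of handle between -0.004 and 0.004 m and angle between handle's own z axis and vertical below 0.1 rad and contact force between the fingers and handle below 0.1 N and contact force between handle and holder below 0.1 N and linear speed of handle below 0.02 m/s), for 0.1 s.
2. the tube is sliding over the stub and holds the button down (value of joint button above 0.003 m and x of handle_mouth in the frame of stub_root above -0.045 m and angle between the x axis of handle and the x axis of pan, either way round below 0.15 rad).
At the end, for the whole second after the job is handed in: The handle is on the stub, its mouth within 3 mm of the root, in line with the stub and level within 0.1 rad, hole on top, the button up in the hole (less than 1.5 mm down), and at rest (x of handle_mouth in the frame of stub_root above -0.003 m and distance between handle_mouth and stub_root below 0.006 m and angle between the x axis of handle and the x axis of pan, either way round below 0.1 rad and angle between handle's own z axis and vertical below 0.1 rad and value of joint button below 0.0015 m and linear speed of handle below 0.01 m/s); the robot touches nothing.
It fails at once if the lemon, salt shaker or teaspoon is moved more than 2.5 cm (distance of any of lemon, salt_shaker, teaspoon from where it was at the start of the episode above 0.025 m).
It fails at once if the salt shaker is tipped over (angle between salt_shaker's own z axis and vertical above 0.5 rad).
It also fails if it takes over 54 s, if anything falls off the work surface, if the arm or the gripper's body presses on something with over 40 N, if the wrist force passes 120 N, or if a joint passes its speed limit or range.

### The arm

A 6-joint arm with a two-finger parallel gripper is mounted at the origin on a cart in front of the work surface, level with it; the furniture and walls round the work are solid. World frame = base frame: x ahead of the robot, y to its left, z up, the work surface at z = 0. Lengths are in m, angles in rad, forces in N, time in s.
With the tool pointing down it reaches from about 0.3 to 0.875 m from the base axis. Payload 4.2 kg.
Tool frame: the origin (TCP) lies at the very end of the fingers, on their centre line; the grasp point (between the pads) lies 19 mm behind it; z points along the fingers, y is the line along which they close (so a half turn about z gives the same grasp; the last joint's range is limited). The gripper opens to 85 mm and grips with 20 to 120 N. Pads are 22 mm wide; open, the fingers measure 114 mm over their backs; the gripper's body (76 mm by 85 mm) begins 54 mm behind the grasp point. The pads swing forward as they close: fully open they stand 13 mm farther back than shut.
Start: joints at [-1.237, 0.32, 1.565, -0, 1.257, -0.02], TCP at [0.199, -0.539, 0.231] pointing down, gripper open.
Joint ranges: [-3.11, 3.11], [-0.84, 2.01], [0.21, 2.61], [-1.34, 4.49], [0.05, 2.63], [-2.56, 2.56]. Speed limits (rad/s): [2.57, 2.57, 3.14, 3.14, 3.14, 3.14].

### API

Orientations are given as a rotation vector (axis times angle).
In Python, from rig import monitor, eyes, job_done, nets gives the robot as it stands. The module is installed in compiled form; this text tells all that it offers.
- The arm moves only by the shell command python3 -m crank 'ROWS' [FORCE]. ROWS is a JSON object of lists of equal length, an entry for each row: "dp": the shift along the tool's x, y, z scaled (see below), a list of three; "rot": the turn, a rotation vector about the tool's x, y, z scaled (see below), a list of three; "gripper": the gripper command: -1 is fully open, 1 is shut, values between are in proportion. A call has 1 to 10 rows; each row is the pose to reach, as a shift and turn from the pose commanded when the call began, along the tool's axes at that moment, turning the shorter way round; what a row does not reach only later rows make up. The controller multiplies each number of a shift by 1 m and each number of a turn by 360 degrees. A row lasts 1/12 s, in which the tool goes at most 41.7 mm and 7.16 degrees, less where a joint would pass 70% of its speed; a pose out of reach is approached as far as the arm can. A call with a number of a shift or a turn outside -1 to 1 is refused whole. A call with a gripper value outside its range is refused whole. The fingers move at their own pace and stop on an object; FORCE is the grip in N (left out, the last holds). Time passes only in rows, so rows that repeat a pose let the fingers close. It gives the time, the measured TCP pose, the force, the opening and the grip force at its end, in the units of the state.
- monitor.state(): the state, without advancing time (a new reading comes with each control period).
- eyes.capture(name): name is "scene" or "top"; returns a dict with "pixels" (400x640x3 uint8, red, green, blue), "K" (3x3 intrinsics, pixels), "extrinsics" (4x4, takes a point from world to camera coordinates). Camera axes: x right, y up, looking along -z (the intrinsics and any distortion apply to the point x, -y, -z); pixel columns grow to the right and rows downward; lengths in m; the calibration is good to about 2 mm. A picture is of the moment at which its call begins. There is no depth.
- job_done(): hands the job in; it is judged then, once.
Trained networks look in the newest picture that a camera, given by its name, has taken for a name from the list of things; names that differ only in an ending like _2 or _b are one class to them, and where a whole thing is asked for, a point or a joint stands for the part that bears it (a point fixed in the world has none). Each returns a list of dicts, best first, with "score" (0 to 1); they miss things now and then, are a little off and sometimes report something else, mostly with a low value. They report only what shows in the picture. A call takes as long as a camera call. They do not tell look-alikes from the thing itself.
- nets.spot_in(thing, camera): "pixel" ([column, row] in pixels, amid what is visible of it).
- nets.regions_of(thing, camera): "region" (400x640 bool, what is visible of it) and "pixel" ([column, row] in pixels, amid what is visible of it).
- nets.landmark_of(thing, camera): "pixel" ([column, row] in pixels: a listed point, or the origin of a listed thing).
The state is a dict: "clock": time; "q": joint angles; "joint_velocities": joint speeds; "joint_efforts": joint torques, N m; "tool_pos": TCP position; "tool_rot": TCP orientation; "ft_force": force on the tool from outside, world axes, zero at the start; "ft_torque": the same for the moment, N m; "gripper_width": finger opening in m; "gripper_force": force on a finger pad.
Only numpy, scipy, OpenCV 4.12 (cv2) and the standard library are available. Lean on these libraries where they do the work, as an engineer would, in place of code of your own. Each camera call takes 0.05 s, during which the arm holds its last target. There are 200 camera calls.

## Working session

There is one attempt and no reset: what is moved stays moved. The work goes in short steps, Python scripts to look and compute and a shell command to move; the robot and the scene stay as the last step left them, time stands still between calls to the robot, and variables do not carry over. Pictures are saved under pics/ and viewed, at most 14 in all, crops included, and the job is handed in when it is done.

```bash
mkdir -p pics; cat > h.py <<'E'
import numpy as np, cv2
from rig import monitor, eyes, job_done, nets
from scipy.spatial.transform import Rotation as R
def cap(n,save=None):
    d=eyes.capture(n)
    if save: cv2.imwrite('pics/'+save+'.png',d['pixels'][:,:,::-1])
    return d
def ray(d,px):
    E=np.array(d['extrinsics']);K=np.array(d['K'])
    a=np.linalg.inv(K)@[px[0],px[1],1]; a=np.array([a[0],-a[1],-a[2]])
    return -E[:3,:3].T@E[:3,3], E[:3,:3].T@a
def onz(d,px,z):
    c,r=ray(d,px); return c+r*(z-c[2])/r[2]
def tri(d1,p1,d2,p2):
    A=[];b=[]
    for d,p in((d1,p1),(d2,p2)):
        c,r=ray(d,p); r=r/np.linalg.norm(r); P=np.eye(3)-np.outer(r,r); A.append(P);b.append(P@c)
    A=np.vstack(A);b=np.hstack(b);x=np.linalg.lstsq(A,b,rcond=None)[0]
    return x,np.linalg.norm(A@x-b)
def proj(d,X):
    E=np.array(d['extrinsics']);K=np.array(d['K']);p=E[:3,:3]@X+E[:3,3]
    q=K@[p[0],-p[1],-p[2]];return q[:2]/q[2]
E
python3 - <<'E'
from h import *
D={n:cap(n,n+'0') for n in('scene','top')}
np.set_printoptions(precision=4,suppress=True)
for n,d in D.items(): print(n,ray(d,(320,200)))
for t in ['handle','handle_mouth','handle_hole','holder','slot_mouth','pan','stub_root','stub_tip','button','lemon','salt_shaker','teaspoon']:
    for n in D:
        print(t,n,[(np.round(r['pixel'],1).tolist(),round(r['score'],2)) for r in nets.landmark_of(t,n)[:4]])
print(monitor.state())
E
```

```text
scene (array([-0.2589,  0.6242,  0.5668]), array([ 0.7435, -0.4261, -0.5158]))
top (array([0.1517, 0.2653, 1.3903]), array([ 0.2196, -0.0439, -0.9748]))
handle scene [([254.9, 247.1], 0.8), ([323.3, 293.0], 0.74)]
handle top [([297.0, 271.5], 0.73), ([261.3, 217.6], 0.54)]
handle_mouth scene [([287.9, 305.8], 0.75), ([288.7, 227.3], 0.63)]
handle_mouth top [([273.2, 278.9], 0.89)]
handle_hole scene [([276.2, 225.1], 0.73), ([301.2, 288.9], 0.68)]
handle_hole top [([279.7, 278.1], 0.83), ([280.9, 212.6], 0.5)]
holder scene [([239.0, 259.1], 0.66)]
holder top [([249.4, 223.6], 0.65)]
slot_mouth scene [([260.7, 243.2], 0.89), ([338.8, 197.4], 0.45)]
slot_mouth top [([266.6, 218.5], 0.87)]
pan scene [([374.3, 187.5], 0.58), ([240.1, 259.0], 0.43)]
pan top [([376.8, 161.6], 0.58)]
stub_root scene [([352.0, 184.3], 0.78)]
stub_root top [([353.0, 172.1], 0.97)]
stub_tip scene [([336.6, 198.6], 0.83)]
stub_tip top [([338.7, 181.7], 0.94)]Traceback (most recent call last):
  File "<stdin>", line 7, in <module>
ValueError: it knows: handle, handle_hole, handle_mouth, holder, lemon, pan, salt_shaker, slot_mouth, stub_root, stub_tip, teaspoon
```

View pics/scene0.png

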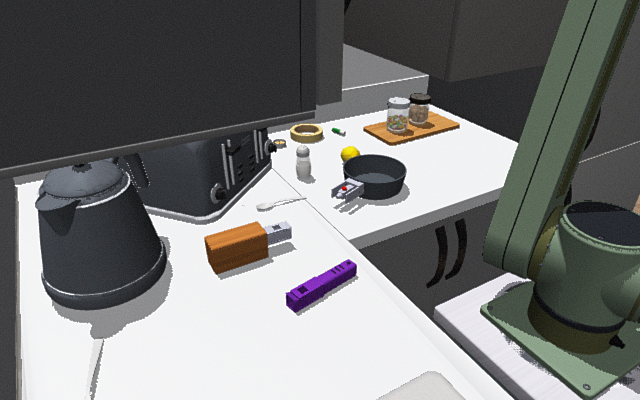

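View pics/top0.png

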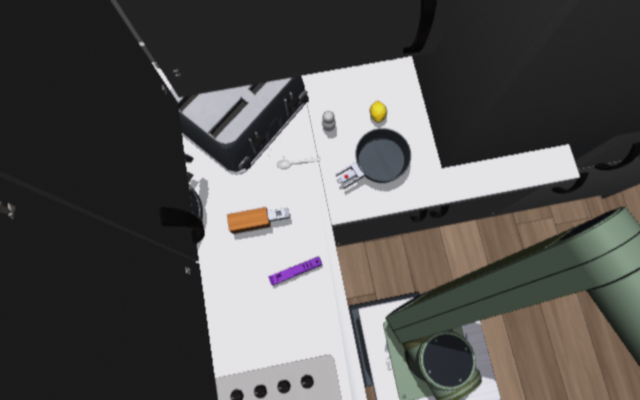

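The purple bar (scene 323,285; top 297,271) is the look-alike. The wanted handle is the bright metal end coming out of the oak block (scene 278,231; top 280,214), because it is the one stowed in oak and not purple. Next I'll compute positions and enlarge a crop to confirm.

```bash
python3 - <<'E'
from h import *
np.set_printoptions(precision=4,suppress=True)
s=cap('scene');t=cap('top')
def best(th,n,near):
    L=nets.landmark_of(th,n); L=[l for l in L if np.hypot(*(np.array(l['pixel'])-near))<25]
    return L[0]['pixel'] if L else None
for th,a,b in [('handle_mouth',(289,227),(287,212)),('handle_hole',(276,225),(281,212)),('slot_mouth',(261,243),(266,218)),('holder',(239,259),(249,223)),('stub_root',(352,184),(353,172)),('stub_tip',(337,198),(339,182)),('pan',(374,187),(377,161)),('salt_shaker',(303,175),(329,125)),('lemon',(350,157),(378,112)),('teaspoon',(280,204),(295,161))]:
    p,q=best(th,'scene',a),best(th,'top',b)
    if p is not None and q is not None: print(th,*tri(s,p,t,q),p,q)
    else: print(th,p,q)
print(monitor.state())
a=cv2.resize(s['pixels'][170:290,190:370],None,fx=4,fy=4,interpolation=2)
b=cv2.resize(t['pixels'][140:290,220:420],None,fx=4,fy=4,interpolation=2)
cv2.imwrite('pics/c1.png',a[:,:,::-1]);cv2.imwrite('pics/c2.png',b[:,:,::-1])
E
```

```text
handle_mouth [0.4338 0.299  0.0455] 0.00021133320375465675 [289.2, 226.2] [287.9, 213.6]
handle_hole None [278.4, 214.8]
slot_mouth [0.4432 0.3559 0.0164] 0.000879037062438236 [261.8, 243.6] [268.3, 216.3]
holder [0.4323 0.4118 0.005 ] 0.006825180375323662 [240.8, 259.9] [248.0, 224.0]
stub_root [0.5209 0.0895 0.0388] 0.0033195342013043133 [351.1, 185.9] [356.1, 170.9]
stub_tip [0.5088 0.1397 0.0235] 0.0020531624205789383 [337.2, 199.2] [338.2, 179.1]
pan [0.5407 0.0116 0.0124] 0.0013835223175772912 [372.9, 184.4] [379.8, 161.9]
salt_shaker [0.6794 0.1404 0.0005] 0.011624878440772422 [305.4, 178.0] [324.1, 126.2]
lemon [347.9, 167.2] None
teaspoon [0.5894 0.242  0.0022] 0.003382366106554455 [281.1, 202.3] [299.4, 161.9]
{'clock': 2.0, 'q': array([-1.237 ,  0.3196,  1.5645, -0.    ,  1.2574, -0.02  ]), 'joint_velocities': array([0.0019, 0.0021, 0.0007, 0.0004, 0.0009, 0.0008]), 'joint_efforts': array([ -0.001 , -41.5408, -23.442 ,  -0.0001,   0.0003,   0.    ]), 'tool_pos': array([ 0.1992, -0.5394,  0.2313]), 'tool_rot': array([3.0925, 0.5529, 0.    ]), 'ft_force': array([-0.7635, -0.6345,  0.1746]), 'ft_torque': array([0.0142, 0.0119, 0.0641]), 'gripper_force': 0.0, 'gripper_width': 0.08541231028481858}
```

View pics/c1.png

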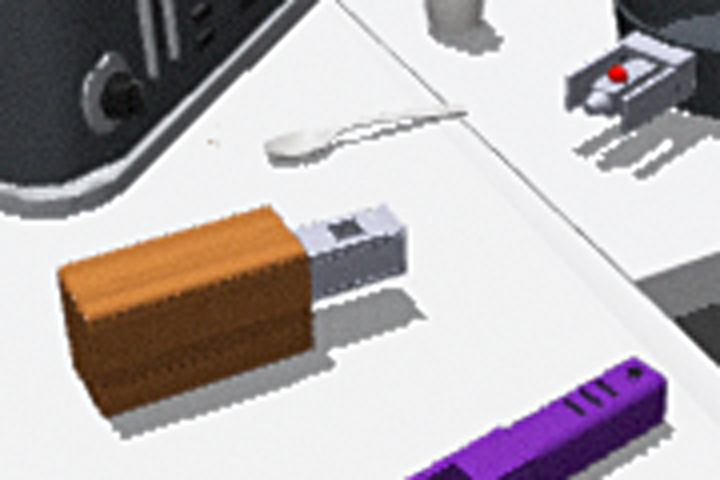

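View pics/c2.png

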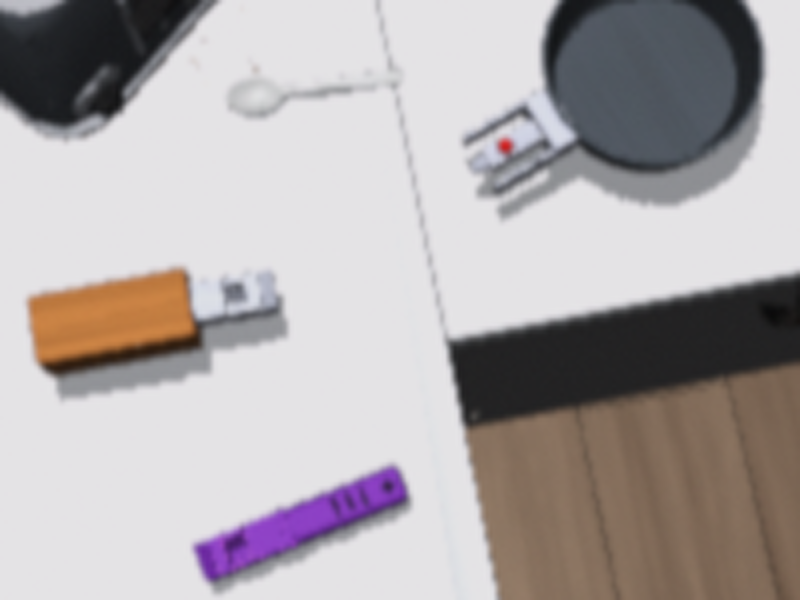

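The crops confirm it: the block (crop1 60–310) has the silver tube with its square hole coming out at crop1 (350,245). The stub with the red button is at crop1 (617,73). The purple bar is separate. Next I'll refine the poses from block edges, pan rim and red button.

```bash
python3 - <<'E'
from h import *
from scipy.optimize import least_squares
np.set_printoptions(precision=4,suppress=True)
s=cap('scene');t=cap('top')
# button by colour
B=[]
for d,(x0,x1,y0,y1) in((s,(325,365,175,205)),(t,(335,370,160,190))):
    im=d['pixels'].astype(int)[y0:y1,x0:x1]; w=np.clip(im[...,0]-np.maximum(im[...,1],im[...,2])-40,0,None)
    yy,xx=np.mgrid[y0:y1,x0:x1]; B.append(((xx*w).sum()/w.sum(),(yy*w).sum()/w.sum()))
print('button',B,*tri(s,B[0],t,B[1]),onz(t,B[1],.05),onz(s,B[0],.05))
# holder: hand corners + model fit
f=lambda c,o,k:np.array([[x/4+o[0]-.375,y/4+o[1]-.375] for x,y in c])
cs=f([(58,268),(268,205),(311,255),(88,320),(107,416),(311,350)],(190,170),0)
L=np.array([[-60,24,62],[-60,-24,62],[50,-24,62],[50,24,62]])/1000
hol=nets.regions_of('holder','scene')[0]['region']; hot=nets.regions_of('holder','top')[0]['region']
print('hol area',hol.sum(),hot.sum())
def hull(d,P):
    return cv2.convexHull(np.array([proj(d,p) for p in P],np.float32))
def fitmask(d,P,m):pass
box=np.array([[x,y,z] for x in(-.06,.05) for y in(-.024,.024) for z in(0,.062)])
# oak mask by colour
def oak(d):
    hsv=cv2.cvtColor(d['pixels'],cv2.COLOR_RGB2HSV); m=((hsv[...,0]<20)&(hsv[...,1]>140)&(hsv[...,2]>40)).astype(np.uint8)
    r=np.zeros_like(m); r[195:285,195:280]=m[195:285,195:280]; return r
M=[oak(s),oak(t)]
print('oak',M[0].sum(),M[1].sum())
def cost(p):
    R2=np.array([[np.cos(p[2]),-np.sin(p[2]),0],[np.sin(p[2]),np.cos(p[2]),0],[0,0,1]]); c=0
    for d,m in zip((s,t),M):
        h=hull(d,box@R2.T+[p[0],p[1],0]); a=np.zeros((400*2,640*2),np.uint8)
        cv2.fillPoly(a,[np.int32(np.round((h*2+.5)*16))],1,shift=4); b=cv2.resize(m,None,fx=2,fy=2,interpolation=0)
        c+=(a!=b).sum()/4
    return c
from scipy.optimize import minimize
r=minimize(cost,[.441,.406,-1.72],method='Nelder-Mead',options=dict(initial_simplex=[[.441,.406,-1.72],[.455,.406,-1.72],[.441,.42,-1.72],[.441,.406,-1.6]],xatol=1e-4))
print('holder',r.x,r.fun)
a=r.x[2];print('slotmouth',r.x[:2]+.05*np.array([np.cos(a),np.sin(a)]),'mouth nominal',r.x[:2]+.108*np.array([np.cos(a),np.sin(a)]))
# pan rim (top): dark region fit
g=cv2.cvtColor(t['pixels'],cv2.COLOR_RGB2HSV)
m=np.zeros((400,640),np.uint8); m[115:200,345:425]=((g[...,2]<115))[115:200,345:425]
n,lab,st,ce=cv2.connectedComponentsWithStats(m); k=1+st[1:,4].argmax(); print('pan st',st[k])
cn=max(cv2.findContours((lab==k).astype(np.uint8),0,1)[0],key=cv2.contourArea)
e=cv2.fitEllipse(cv2.convexHull(cn));print('ell',e,onz(t,e[0],.055))
bt=onz(t,B[1],.05);c=onz(t,e[0],.055);v=c-bt;print('dist',np.hypot(v[0],v[1]),'yaw',np.degrees(np.arctan2(v[1],v[0])))
print('edge corner',onz(t,(333,225),0),onz(t,(345,300),0))
for nm,d,lo in(('scene',s,(278,231)),('top',t,(280,214))):
    print([ (np.round(x['pixel'],1).tolist(),round(x['score'],2)) for x in nets.spot_in('handle',nm)])
print('hole top z=.049', onz(t,(220+235/4-.4,140+292/4-.4),.049), onz(s,(190+345/4-.4,170+228/4-.4),.049))
E
```

```text
button [(np.float64(343.79751243781095), np.float64(187.75522388059701)), (np.float64(345.9137134052388), np.float64(175.91833590138674))] [0.5083 0.1205 0.0488] 0.0007583824268072927 [0.5076 0.1202 0.05  ] [0.5069 0.1221 0.05  ]
hol area 2359 816
oak 2231 698
holder [ 0.439   0.4046 -1.7044] 468.75
slotmouth [0.4323 0.355 ] mouth nominal [0.4246 0.2975]
pan st [ 345  129   65   59 2356]
ell ((375.4335021972656, 160.54701232910156), (54.529396057128906, 76.04910278320312), 56.07544708251953) [0.5344 0.0299 0.055 ]
dist 0.09416920892518904 yaw -73.51597872445815
edge corner [0.3863 0.1804 0.    ] [0.1762 0.1895 0.    ]
[([278.2, 233.7], 0.86), ([320.1, 285.8], 0.61)]
[([295.6, 270.4], 0.95), ([278.1, 215.0], 0.6)]
hole top z=.049 [0.4409 0.3243 0.049 ] [0.4408 0.325  0.049 ]
```

```bash
python3 - <<'E'
from h import *
from scipy.optimize import least_squares
np.set_printoptions(precision=4,suppress=True)
s=cap('scene');t=cap('top')
f=lambda c,o:np.array(c)/4+np.array(o)-.375
cs=f([(58,268),(268,205),(311,255),(88,320),(107,416),(311,350)],(190,170))
ct=f([(30,297),(187,268),(199,332),(41,361)],(220,140))
u=lambda a:np.array([[np.cos(a),-np.sin(a),0],[np.sin(a),np.cos(a),0],[0,0,1]])
# scene: back-left? order far-back, far-front, near-front, near-back, near-back-bottom, near-front-bottom ; far side(+x world)
P=np.array([[-60,24,62],[50,24,62],[50,-24,62],[-60,-24,62],[-60,-24,0],[50,-24,0]])/1e3
g=lambda p:np.r_[np.ravel([proj(s,u(p[2])@x+[p[0],p[1],0]) for x in P]-cs),np.ravel([proj(t,u(p[2])@x+[p[0],p[1],0]) for x in P[:4]]-ct)]
r=least_squares(g,[.44,.406,-1.72],loss='soft_l1');print('holder',r.x,np.degrees(r.x[2]),np.round(r.fun,1) , np.round(g(r.x),1))
d=u(r.x[2])[:,0];print('slot',r.x[:2]+.05*d[:2],'mouth',r.x[:2]+.108*d[:2],'hole',r.x[:2]+.0805*d[:2])
# pan: rim points, radial dark edge search
G=cv2.GaussianBlur(t['pixels'].min(2).astype(np.float32),(0,0),.7)
def rim(c,a,rr):return proj(t,[c[0]+rr*np.cos(a),c[1]+rr*np.sin(a),.055])
c=np.array([.541,.002])
for it in range(4):
    pts=[];
    for a in np.radians(np.arange(0,360,5)):
        if abs((a-np.radians(104)+np.pi)%(2*np.pi)-np.pi)<.6: continue
        rs=np.arange(.065,.1,.0005); v=cv2.remap(G,np.float32([rim(c,a,x) for x in rs]).reshape(-1,1,2),None,1).ravel()
        k=np.argmax(np.diff(v)); pts.append((a,rs[k]+.00025,v[k+1]-v[k]))
    pts=np.array(pts); X=c[:,None]+pts[:,1]*np.array([np.cos(pts[:,0]),np.sin(pts[:,0])])
    q=least_squares(lambda p:np.hypot(X[0]-p[0],X[1]-p[1])-p[2],[*c,.08],loss='soft_l1',f_scale=.0015).x; c=q[:2]
print('pan',q)
b=np.array([.5078,.1205]);v=c-b;print('dist',np.hypot(*v),'yaw',np.degrees(np.arctan2(v[1],v[0])))
E
```

```text
holder [ 0.4385  0.4039 -1.568 ] -89.8412701424026 [-0.4 -0.9  1.1 -1.   0.3 -1.5  0.3 -0.5 -0.5  1.8  2.   0.3 -1.  -0.1
 -0.4 -0.6 -0.4  0.4 -1.1  1. ] [-0.4 -0.9  1.1 -1.   0.3 -1.5  0.3 -0.5 -0.5  1.8  2.   0.3 -1.  -0.1
 -0.4 -0.6 -0.4  0.4 -1.1  1. ]
slot [0.4386 0.3539] mouth [0.4388 0.2959] hole [0.4387 0.3234]
pan [0.5462 0.0067 0.08  ]
dist 0.12014117641067815 yaw -71.36076141293978
```

```bash
python3 -m crank '{"dp":[[0,-0.22,0],[0,-0.22,0],[0,-0.22,0],[0,-0.22,0],[0,-0.22,0],[0,-0.22,0],[0.24,-0.36,0],[0.24,-0.36,0],[0.24,-0.36,0],[0.24,-0.36,0]],"rot":[[0,0,0],[0,0,0],[0,0,0],[0,0,0],[0,0,0],[0,0,0],[0,0,0],[0,0,0],[0,0,0],[0,0,0]],"gripper":[-1,-1,-1,-1,-1,-1,-1,-1,-1,-1]}' 60
```

```text
clock: 3.23
tool_pos: [0.2297, -0.2034, 0.2318]
tool_rot: [3.091, 0.549, 0.002]
ft_force: [1.0, -0.2, -0.1]
gripper_width: 0.0851
gripper_force: 0.0
```

```bash
python3 -m crank '{"dp":[[0.1,-0.07,0],[0.1,-0.07,0],[0.1,-0.07,0],[0.26,-0.33,0],[0.26,-0.33,0],[0.26,-0.33,0],[0.26,-0.33,0],[0.26,-0.33,0],[0.26,-0.33,0],[0.26,-0.33,0]],"rot":[[0,0,-0.19],[0,0,-0.19],[0,0,-0.19],[0,0,-0.19],[0,0,-0.19],[0,0,-0.19],[0,0,-0.19],[0,0,-0.19],[0,0,-0.19],[0,0,-0.19]],"gripper":[-1,-1,-1,-1,-1,-1,-1,-1,-1,-1]}'; python3 - <<'E'
from h import *
print(R.from_rotvec(monitor.state()['tool_rot']).as_matrix().round(3), monitor.state()['q'])
E
```

```text
clock: 4.07
tool_pos: [0.3561, 0.1845, 0.2316]
tool_rot: [2.239, 2.202, 0.002]
ft_force: [1.2, -0.8, 0.6]
gripper_width: 0.0853
gripper_force: 0.0
[[ 0.017  1.     0.001]
 [ 1.    -0.017  0.   ]
 [ 0.     0.001 -1.   ]] [ 4.49723862e-01  4.09919963e-02  1.91933445e+00 -4.18087606e-04
  1.17978881e+00  4.66657924e-01]
```

```bash
python3 -m crank '{"dp":[[0.12,0.082,0.12],[0.12,0.082,0.12],[0.12,0.082,0.12],[0.12,0.082,0.12],[0.12,0.082,0.12],[0.12,0.082,0.12],[0.12,0.082,0.12]],"rot":[[0,0,0],[0,0,0],[0,0,0],[0,0,0],[0,0,0],[0,0,0],[0,0,0]],"gripper":[-1,-1,-1,-1,-1,-1,-1]}'; python3 - <<'E'
from h import *
s=cap('scene')['pixels'][150:300,180:380];t=cap('top')['pixels'][140:290,220:420]
cv2.imwrite('pics/g1.png',np.vstack([cv2.resize(a,None,fx=2,fy=2,interpolation=2) for a in(s,t)])[:,:,::-1])
print(monitor.state()['tool_pos'])
E
```

```text
clock: 4.65
tool_pos: [0.4405, 0.3002, 0.1102]
tool_rot: [-2.246, -2.196, 0.004]
ft_force: [-0.5, -0.5, 0.5]
gripper_width: 0.0854
gripper_force: 0.0
[0.44052015 0.29951572 0.11204211]
```

View pics/g1.png

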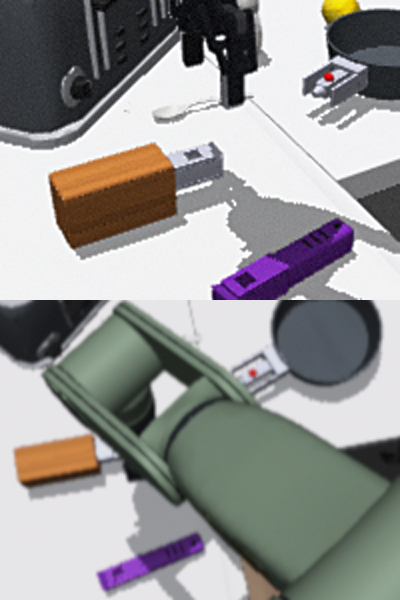

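The gripper stands over the tube end (panel 1, near (235,80)), with the block and spoon clear. Next I'll descend and grip.

```bash
python3 -m crank '{"dp":[[0.018,0,0.06],[0.018,0,0.06],[0.018,0,0.087],[0.018,0,0.087],[0.018,0,0.087],[0.018,0,0.087],[0.018,0,0.087],[0.018,0,0.087],[0.018,0,0.087],[0.018,0,0.087]],"rot":[[0,0,0],[0,0,0],[0,0,0],[0,0,0],[0,0,0],[0,0,0],[0,0,0],[0,0,0],[0,0,0],[0,0,0]],"gripper":[-1,-1,-1,-1,1,1,1,1,1,1]}' 60;  python3 -m crank '{"dp":[[0,0,0],[0,0,0],[0,0,0],[0,0,0]],"rot":[[0,0,0],[0,0,0],[0,0,0],[0,0,0]],"gripper":[1,1,1,1]}'
```

```text
clock: 5.58
tool_pos: [0.4416, 0.3182, 0.0258]
tool_rot: [2.247, 2.195, 0.003]
ft_force: [-1.6, -1.2, 6.7]
gripper_width: 0.0244
gripper_force: 62.4
clock: 5.92
tool_pos: [0.4416, 0.3182, 0.0258]
tool_rot: [2.247, 2.195, 0.003]
ft_force: [-0.5, -1.7, 7.1]
gripper_width: 0.0247
gripper_force: 62.4
```

```bash
python3 -m crank '{"dp":[[-0.005,0,-0.002],[-0.02,0,-0.002],[-0.04,0,-0.002],[-0.06,0,-0.002],[-0.08,0,-0.002],[-0.1,0,-0.002],[-0.12,0,-0.002],[-0.135,0,-0.002],[-0.135,0,-0.002],[-0.135,0,-0.002]],"rot":[[0,0,0],[0,0,0],[0,0,0],[0,0,0],[0,0,0],[0,0,0],[0,0,0],[0,0,0],[0,0,0],[0,0,0]],"gripper":[1,1,1,1,1,1,1,1,1,1]}'; python3 - <<'E'
from h import *
s=cap('scene')['pixels'][150:300,180:380];t=cap('top')['pixels'][140:290,220:420]
cv2.imwrite('pics/g2.png',np.vstack([cv2.resize(a,None,fx=2,fy=2,interpolation=2) for a in(s,t)])[:,:,::-1])
print(monitor.state()['tool_pos'],monitor.state()['ft_force'],monitor.state()['ft_torque'])
E
```

```text
clock: 6.75
tool_pos: [0.4374, 0.1817, 0.0262]
tool_rot: [-2.249, -2.193, 0.001]
ft_force: [0.5, 0.1, -1.1]
gripper_width: 0.0248
gripper_force: 61.3
[0.43800652 0.18300189 0.02631256] [ 0.64303036  0.40845003 -1.92088608] [-0.06965755  0.03797882  0.00535976]
```

View pics/g2.png

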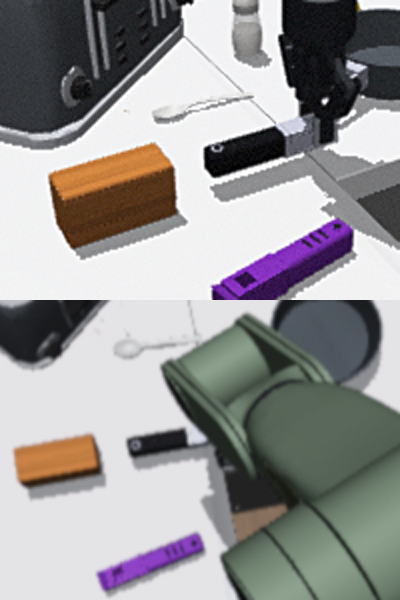

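The handle is out of the block, black grip towards the block (panel 1, (240,150)), clear of the spoon and held level. Next I'll turn it to the pan's heading and lower it.

```bash
python3 -m crank '{"dp":[[0,0.02,0],[0,0.02,0],[0,0.02,0],[0,0.02,0.01],[0,0.02,0.016],[0,0.02,0.018],[0,0.02,0.019],[0,0.02,0.02],[0,0.02,0.02]],"rot":[[0,0,-0.052],[0,0,-0.052],[0,0,-0.052],[0,0,-0.052],[0,0,-0.052],[0,0,-0.052],[0,0,-0.052],[0,0,-0.052],[0,0,-0.052]],"gripper":[1,1,1,1,1,1,1,1,1]}'
```

```text
clock: 7.6
tool_pos: [0.4578, 0.1826, 0.0062]
tool_rot: [-1.86, -2.531, 0.0]
ft_force: [-0.3, -0.2, -1.0]
gripper_width: 0.0245
gripper_force: 61.3
```

```bash
python3 -m crank '{"dp":[[0,0,0.001],[0,0,0.002],[0,0,0.002]],"rot":[[0,0,0],[0,0,0],[0,0,0]],"gripper":[1,1,1]}'
```

```text
clock: 7.85
tool_pos: [0.4581, 0.1827, 0.006]
tool_rot: [1.86, 2.531, 0.001]
ft_force: [-3.9, -0.9, 13.5]
gripper_width: 0.0248
gripper_force: 63.2
```

```bash
python3 -m crank '{"dp":[[0,0,0],[0,0,0],[0,0,0],[0,0,0],[0,0,0],[0,0,-0.03],[0,0,-0.06],[0.03,0,-0.1],[0.075,0,-0.1],[0.075,0,-0.1]],"rot":[[0,0,0],[0,0,0],[0,0,0],[0,0,0],[0,0,0],[0,0,0],[0,0,0],[0,0,0],[0,0,0],[0,0,0]],"gripper":[-0.3,-1,-1,-1,-1,-1,-1,-1,-1,-1]}';python3 - <<'E'
from h import *
np.set_printoptions(precision=4,suppress=True)
S=cap('scene');T=cap('top')
for n,d in(('scene',S),('top',T)):
  for th,z in(('handle_mouth',.014),('handle_hole',.029),('handle',0.)):
    for l in nets.landmark_of(th,n)[:2]: print(th,n,l['pixel'],round(l['score'],2),onz(d,l['pixel'],z))
s=S['pixels'][150:300,200:400];t=T['pixels'][140:290,220:420]
cv2.imwrite('pics/g3.png',np.vstack([cv2.resize(s,None,fx=4,fy=4,interpolation=2)])[:,:,::-1])
print(monitor.state()['tool_pos'],monitor.state()['gripper_force'])
E
```

```text
clock: 8.68
tool_pos: [0.4362, 0.2584, 0.107]
tool_rot: [1.858, 2.532, 0.011]
ft_force: [-0.2, -0.0, -0.4]
gripper_width: 0.0855
gripper_force: 0.0
handle_mouth scene [339.8, 211.3] 0.62 [0.4729 0.1529 0.014 ]
handle_mouth scene [287.1, 301.3] 0.59 [0.2723 0.3838 0.014 ]
handle_hole scene [329.3, 213.2] 0.75 [0.4577 0.1899 0.029 ]
handle_hole scene [301.6, 289.6] 0.64 [0.2712 0.3561 0.029 ]
handle scene [324.2, 294.1] 0.95 [0.2692 0.3118 0.    ]
handle scene [313.6, 236.6] 0.89 [0.4334 0.2427 0.    ]
handle_mouth top [271.0, 278.8] 0.56 [0.2704 0.3774 0.014 ]
handle_mouth top [269.8, 216.9] 0.54 [0.4409 0.3517 0.014 ]
handle_hole top [278.8, 278.7] 0.56 [0.2653 0.3554 0.029 ]
handle top [295.8, 268.8] 0.77 [0.2854 0.3063 0.    ]
handle top [378.3, 114.6] 0.52 [ 0.6895 -0.0199  0.    ]
[0.4354 0.2529 0.1035] 0.0
```

View pics/g3.png

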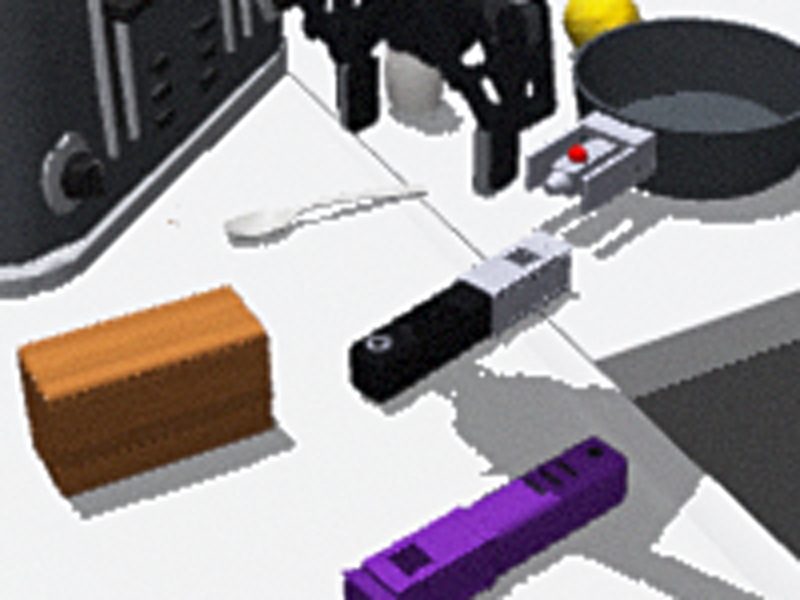

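The handle lies flat on the worktop, hole on top at crop (520,255), black grip at crop (420,340), and nothing else has moved. I'll regrasp it by the black grip.

```bash
python3 -m crank '{"dp":[[0,0,0.04],[0,0,0.08],[0,0,0.096],[0,0,0.096],[0,0,0.096],[0,0,0.096],[0,0,0.096],[0,0,0.096],[0,0,0.096],[0,0,0.096]],"rot":[[0,0,0],[0,0,0],[0,0,0],[0,0,0],[0,0,0],[0,0,0],[0,0,0],[0,0,0],[0,0,0],[0,0,0]],"gripper":[-1,-1,-1,-1,-1,1,1,1,1,1]}' 80;python3 -m crank '{"dp":[[0,0,0],[0,0,0],[0,0,0],[0,0,0],[0,0,-0.02],[0,0,-0.05],[0,0,-0.05],[0,0,-0.05]],"rot":[[0,0,0],[0,0,0],[0,0,0],[0,0,0],[0,0,0],[0,0,0],[0,0,0],[0,0,0]],"gripper":[1,1,1,1,1,1,1,1]}'; python3 - <<'E'
from h import *
np.set_printoptions(precision=4,suppress=True)
S=cap('scene');T=cap('top')
st=monitor.state();print(st['tool_pos'],st['tool_rot'],st['ft_force'],st['ft_torque'])
for n,d in(('scene',S),('top',T)):
  for th in('handle_mouth','handle_hole','stub_tip','stub_root'):
    for l in nets.landmark_of(th,n)[:2]: print(th,n,l['pixel'],round(l['score'],2),onz(d,l['pixel'],dict(handle_mouth=.064,handle_hole=.079).get(th,.036)))
s=S['pixels'][150:270,260:420]
cv2.imwrite('pics/g4.png',cv2.resize(s,None,fx=5,fy=5,interpolation=2)[:,:,::-1])
E
```

```text
clock: 9.92
tool_pos: [0.4358, 0.2543, 0.0091]
tool_rot: [1.86, 2.531, 0.002]
ft_force: [2.5, 0.7, 11.4]
gripper_width: 0.0256
gripper_force: 11.2
clock: 10.58
tool_pos: [0.4363, 0.2546, 0.0596]
tool_rot: [1.859, 2.531, 0.005]
ft_force: [-0.9, -0.4, -2.5]
gripper_width: 0.0242
gripper_force: 79.6
[0.4347 0.2537 0.0577] [-1.8597 -2.5314  0.0021] [-0.0678 -0.1097 -2.2313] [ 0.0501 -0.0548 -0.0158]
handle_mouth scene [290.3, 302.6] 0.79 [0.2193 0.4025 0.064 ]
handle_mouth scene [337.9, 194.9] 0.74 [0.4655 0.1639 0.064 ]
handle_hole scene [332.1, 190.1] 0.78 [0.4675 0.1779 0.079 ]
handle_hole scene [303.5, 289.9] 0.76 [0.2199 0.3787 0.079 ]
stub_tip scene [339.5, 195.7] 0.78 [0.501 0.137 0.036]
stub_root scene [350.7, 186.4] 0.84 [0.5251 0.0906 0.036 ]
handle_mouth top [270.5, 278.1] 0.94 [0.2681 0.3743 0.064 ]
handle_hole top [278.6, 274.5] 0.86 [0.2719 0.3508 0.079 ]
handle_hole top [376.4, 112.9] 0.73 [0.665  0.0005 0.079 ]
stub_root top [354.0, 173.6] 0.86 [0.5136 0.0948 0.036 ]
```

View pics/g4.png

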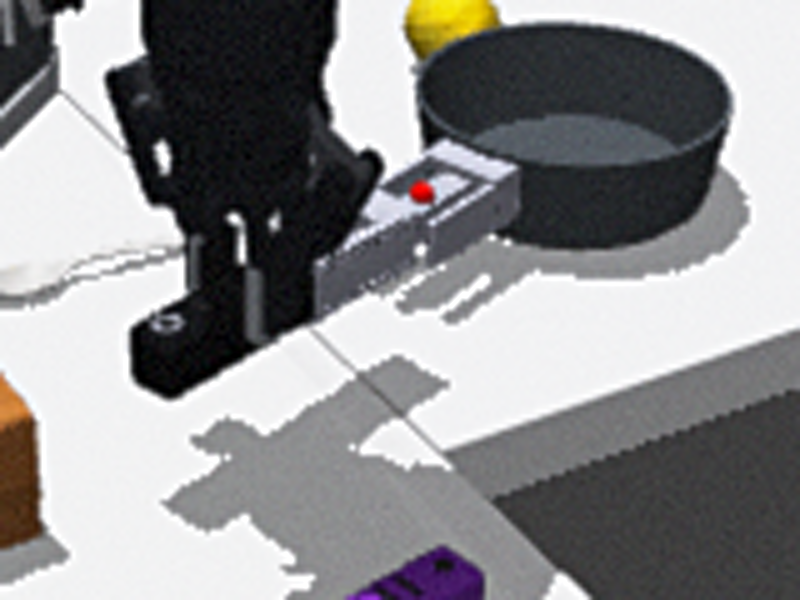

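The handle is held level by its grip. In the crop its metal end (330,250) still points in front of the stub, whose button is at (422,192). I'll refine the stub axis from the first, unobstructed pictures.

```bash
python3 - <<'E'
from h import *
np.set_printoptions(precision=4,suppress=True)
S=cap('scene');T=cap('top')
f=lambda c,o,k:np.array(c)/k+np.array(o)-.5+.5/k
for nm,d,a,b in(('top',T,f([471,163],(220,140),4),f([555,118],(220,140),4)),('scene',S,f([557,165],(200,150),4),f([480,152],(260,150),5))):
    A,B=onz(d,a,.049),onz(d,b,.049);v=B-A;print(nm,A,B,np.degrees(np.arctan2(v[1],v[0])))
a=cv2.imread('pics/scene0.png')[175:210,325:365];b=cv2.imread('pics/top0.png')[158:193,333:373]
cv2.imwrite('pics/st.png',np.vstack([cv2.resize(x,None,fx=8,fy=8,interpolation=2) for x in(a,b)]))
# candidate model overlay check
for yaw in(-76,-74,-72,-70):
    u=np.array([np.cos(np.radians(yaw)),np.sin(np.radians(yaw))]);w=np.array([-u[1],u[0]]);bt=np.array([.5075,.121])
    for s,al in((-.0205,.049),(.0205,.049),(-.0205,0),(.0205,0)):
        p=[*(bt+u*(.0275-al)+w*s),.049]; print(yaw,s,al,((proj(S,p)-[325,175]+.5)*8).round(),((proj(T,p)-[333,158]+.5)*8).round()+[0,280])
E
```

```text
top [0.4998 0.1463 0.049 ] [0.5206 0.0816 0.049 ] -72.16095383075309
scene [0.5016 0.1387 0.049 ] [0.5264 0.0764 0.049 ] -68.24879078656626
-76 -0.0205 0.049 [156. 159.] [ 75. 505.]
-76 0.0205 0.049 [ 54. 107.] [ 25. 403.]
-76 -0.0205 0 [273. 101.] [201. 448.]
-76 0.0205 0 [170.  51.] [150. 346.]
-74 -0.0205 0.049 [160. 159.] [ 78. 506.]
-74 0.0205 0.049 [ 54. 109.] [ 24. 406.]
-74 -0.0205 0 [272.  99.] [202. 445.]
-74 0.0205 0 [166.  51.] [147. 345.]
-72 -0.0205 0.049 [164. 159.] [ 81. 507.]
-72 0.0205 0.049 [ 54. 110.] [ 23. 408.]
-72 -0.0205 0 [271.  97.] [202. 441.]
-72 0.0205 0 [162.  51.] [144. 344.]
-70 -0.0205 0.049 [167. 159.] [ 84. 508.]
-70 0.0205 0.049 [ 54. 112.] [ 22. 411.]
-70 -0.0205 0 [270.  95.] [203. 438.]
-70 0.0205 0 [158.  50.] [141. 342.]
```

View pics/st.png

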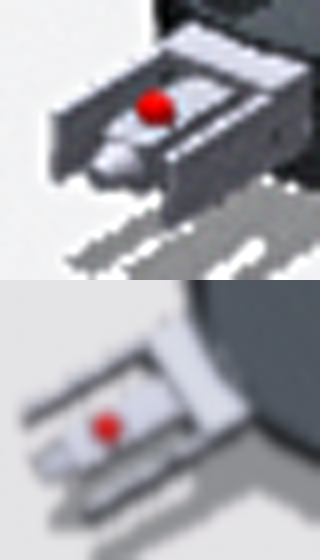

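The outline at yaw −70° with the button at (0.5075, 0.121) matches both pictures: cheek fronts at (168,160)/(54,113) in the scene panel and (86,510)/(22,412) in the top panel. I'll align in front of the stub.

```bash
python3 -m crank '{"dp":[[-0.012,0.0236,0],[-0.012,0.0236,0],[-0.012,0.0236,0.01],[-0.012,0.0236,0.02],[-0.012,0.0236,0.027],[-0.012,0.0236,0.027],[-0.012,0.0236,0.027],[-0.012,0.0236,0.027]],"rot":[[0,0,-0.0072],[0,0,-0.0072],[0,0,-0.0072],[0,0,-0.0072],[0,0,-0.0072],[0,0,-0.0072],[0,0,-0.0072],[0,0,-0.0072]],"gripper":[1,1,1,1,1,1,1,1]}'; python3 - <<'E'
from h import *
np.set_printoptions(precision=4,suppress=True)
S=cap('scene');T=cap('top')
st=monitor.state();print(st['tool_pos'],st['ft_force'],st['ft_torque'])
m=R.from_rotvec(st['tool_rot']).as_matrix();print(m,np.degrees(np.arctan2(m[1,0],m[0,0])))
u=np.array([.342,-.940]);d=st['tool_pos'][:2]-[.5075,.121];print('along',d@u-.0275,'lat',u[0]*d[1]-u[1]*d[0])
a=S['pixels'][160:240,290:390]
cv2.imwrite('pics/g5.png',cv2.resize(a,None,fx=7,fy=7,interpolation=2)[:,:,::-1])
E
```

```text
clock: 11.85
tool_pos: [0.4613, 0.2498, 0.0311]
tool_rot: [-1.802, -2.573, 0.001]
ft_force: [0.2, -0.2, -1.0]
gripper_width: 0.0242
gripper_force: 79.4
[0.4617 0.2499 0.0316] [ 0.2858  0.5423 -2.1931] [ 0.0521 -0.0143  0.0609]
[[-0.3419  0.9397  0.0006]
 [ 0.9397  0.3419  0.0002]
 [ 0.      0.0007 -1.    ]] 109.9926597735638
along -0.1643492867155502 lat 0.0010360390271469816
```

View pics/g5.png

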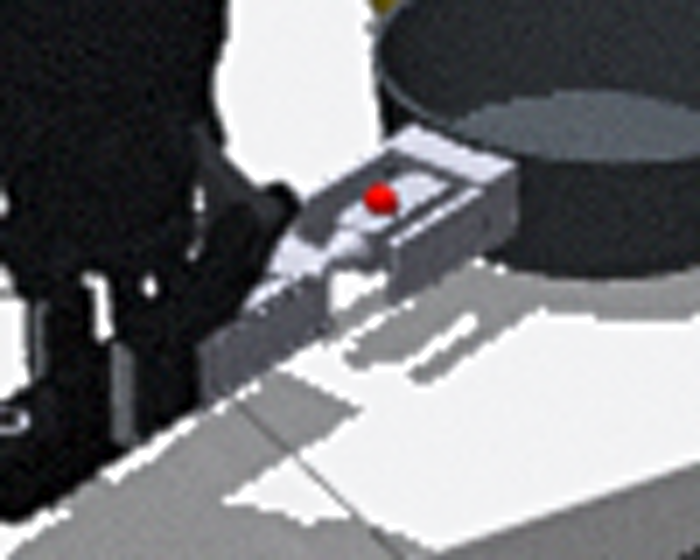

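The mouth (crop 328,300) is lined up just short of the cone tip (345,250), between the cheeks. I'll advance in steps and watch the forces.

```bash
python3 -m crank '{"dp":[[-0.008,-0.001,0.001],[-0.013,-0.001,0.001],[-0.017,-0.001,0.001],[-0.02,-0.001,0.001],[-0.023,-0.001,0.001],[-0.026,-0.001,0.001],[-0.028,-0.001,0.001],[-0.028,-0.001,0.001]],"rot":[[0,0,0],[0,0,0],[0,0,0],[0,0,0],[0,0,0],[0,0,0],[0,0,0],[0,0,0]],"gripper":[1,1,1,1,1,1,1,1]}'; python3 - <<'E'
from h import *
np.set_printoptions(precision=4,suppress=True)
S=cap('scene')
st=monitor.state();m=R.from_rotvec(st['tool_rot']).as_matrix();print(st['tool_pos'],'F tool',m.T@st['ft_force'],'T',m.T@st['ft_torque'])
u=np.array([.342,-.940]);d=st['tool_pos'][:2]-[.5075,.121];print('along',d@u-.0275,'lat',u[0]*d[1]-u[1]*d[0])
a=S['pixels'][160:240,290:390]
cv2.imwrite('pics/g6.png',cv2.resize(a,None,fx=7,fy=7,interpolation=2)[:,:,::-1])
E
```

```text
clock: 12.62
tool_pos: [0.4706, 0.2227, 0.0304]
tool_rot: [1.802, 2.573, 0.0]
ft_force: [-0.0, -0.2, -0.2]
gripper_width: 0.0241
gripper_force: 79.5
[0.4705 0.2229 0.0303] F tool [-0.574   0.6398  1.7076] T [-0.0805 -0.0338 -0.0526]
along -0.1359503923931366 lat 6.922960754149332e-05
```

View pics/g6.png

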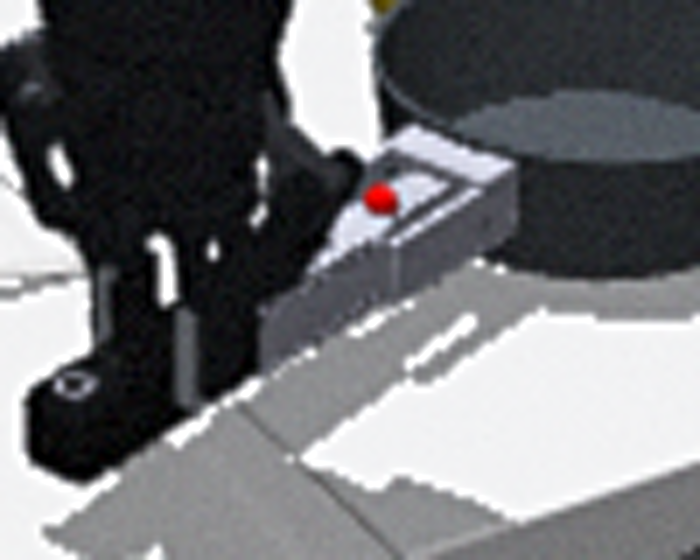

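No contact forces, and the tube is over the cone and entering between the cheeks (crop 390,250). Continuing.

```bash
python3 -m crank '{"dp":[[-0.005,0,0],[-0.01,0,0],[-0.014,0,0],[-0.018,0,0],[-0.02,0,0],[-0.02,0,0]],"rot":[[0,0,0],[0,0,0],[0,0,0],[0,0,0],[0,0,0],[0,0,0]],"gripper":[1,1,1,1,1,1]}'; cat > m.py <<'E'
from h import *
np.set_printoptions(precision=4,suppress=True)
st=monitor.state();m=R.from_rotvec(st['tool_rot']).as_matrix();print(st['tool_pos'],'F tool',m.T@st['ft_force'],'T',m.T@st['ft_torque'])
u=np.array([.342,-.940]);d=st['tool_pos'][:2]-[.5075,.121];print('along',d@u-.0275,'lat',u[0]*d[1]-u[1]*d[0])
E
python3 m.py
```

```text
clock: 13.17
tool_pos: [0.4775, 0.2038, 0.0306]
tool_rot: [1.802, 2.572, 0.0]
ft_force: [0.1, 0.1, 1.1]
gripper_width: 0.0242
gripper_force: 79.9
[0.4775 0.2038 0.0306] F tool [ 0.0803  0.1326 -1.1417] T [-0.0417 -0.2997  0.0367]
along -0.1155356701821237 lat 0.000143536363991989
```

```bash
python3 -m crank '{"dp":[[-0.006,0,0],[-0.011,0,0],[-0.015,0,0],[-0.018,0,0],[-0.02,0,0],[-0.022,0,0],[-0.024,0,0],[-0.024,0,0]],"rot":[[0,0,0],[0,0,0],[0,0,0],[0,0,0],[0,0,0],[0,0,0],[0,0,0],[0,0,0]],"gripper":[1,1,1,1,1,1,1,1]}'; python3 m.py
```

```text
clock: 13.83
tool_pos: [0.485, 0.1836, 0.0305]
tool_rot: [-1.804, -2.569, -0.004]
ft_force: [-2.2, 10.5, 1.1]
gripper_width: 0.024
gripper_force: 79.8
[0.485  0.1836 0.0305] F tool [10.6604  1.5087 -1.0456] T [-0.2323  1.6212 -0.1286]
along -0.0940313511945087 lat 0.00029063831324624423
```

```bash
python3 -m crank '{"dp":[[-0.002,0,0],[-0.004,0,0],[-0.004,0,0]],"rot":[[0,0,0],[0,0,0],[0,0,0]],"gripper":[1,1,1]}'; python3 m.py;  python3 - <<'E'
from h import *
a=cap('scene')['pixels'][160:240,290:390]
cv2.imwrite('pics/g7.png',cv2.resize(a,None,fx=7,fy=7,interpolation=2)[:,:,::-1])
E
```

```text
clock: 14.08
tool_pos: [0.4853, 0.1835, 0.0308]
tool_rot: [-1.805, -2.562, -0.011]
ft_force: [-7.5, 27.5, 2.7]
gripper_width: 0.0245
gripper_force: 80.1
[0.4853 0.1835 0.0308] F tool [28.4442  2.1855 -2.4305] T [-0.2615  4.3205 -0.1661]
along -0.09389846139412296 lat 0.0004925221951328773
```

View pics/g7.png

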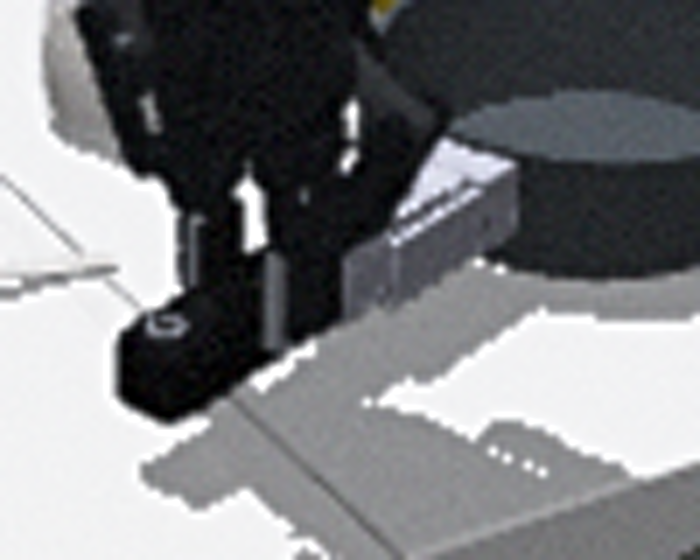

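It has met a firm stop; the handle is deep between the cheeks (crop 390,270). I'll ease the push, let go, lift and look.

```bash
python3 -m crank '{"dp":[[0.006,0,0],[0.006,0,0],[0.006,0,0],[0.006,0,0],[0.006,0,0],[0.006,0,0],[0.006,0,-0.03],[0.006,0,-0.07],[0.04,0,-0.11],[0.06,0,-0.13]],"rot":[[0,0,0],[0,0,0],[0,0,0],[0,0,0],[0,0,0],[0,0,0],[0,0,0],[0,0,0],[0,0,0],[0,0,0]],"gripper":[1,1,-0.3,-1,-1,-1,-1,-1,-1,-1]}'; python3 -m crank '{"dp":[[0.03,-0.03,-0.02],[0.03,-0.03,-0.02],[0.03,-0.03,-0.02]],"rot":[[0,0,0],[0,0,0],[0,0,0]],"gripper":[-1,-1,-1]}';  python3 - <<'E'
from h import *
S=cap('scene');a=S['pixels'][160:240,290:390]
u=np.array([.342,-.940])
for al in(0,.0025,.005,.01): print(al,((proj(S,[*(np.array([.5075,.121])+u*(.0275-.0275-al)),.051])-[290,160]+.5)*7).round())
cv2.imwrite('pics/g8.png',cv2.resize(a,None,fx=7,fy=7,interpolation=2)[:,:,::-1])
E
```

```text
clock: 14.97
tool_pos: [0.4666, 0.2337, 0.1625]
tool_rot: [1.806, 2.569, 0.002]
ft_force: [0.6, 1.2, -0.4]
gripper_width: 0.0859
gripper_force: 0.0
clock: 15.22
tool_pos: [0.4266, 0.2528, 0.1816]
tool_rot: [1.799, 2.574, 0.003]
ft_force: [0.1, 0.2, 0.2]
gripper_width: 0.0853
gripper_force: 0.0
0 [382. 194.]
0.0025 [377. 196.]
0.005 [373. 199.]
0.01 [363. 205.]
```

View pics/g8.png

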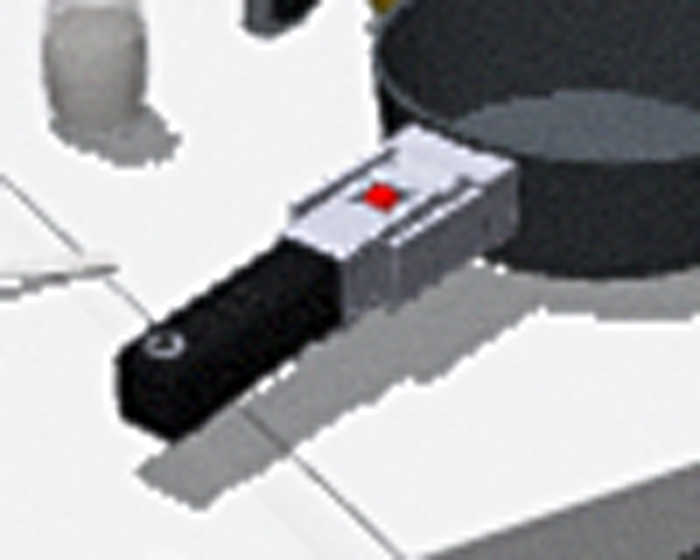

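The red button stands up in the hole (crop 382,197), the handle sits home against the bracket, and the gripper is clear.

```bash
python3 -c "
from rig import job_done
print(job_done())"
```

```text
the job is handed in; nothing more can be done
None
```

I drew the handle from the oak block, laid it down, took it again by its grip and slid it onto the stub to a firm stop. The red button is up in the hole; I handed the job in at about 15 s, but no verdict came back.

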